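# Index the jig and snap the cap onto its stud

## Task

First push the jig carrier along its rail to the next station, so that it clicks into the detent there, and leave it there. Then fit the knobbed snap cap onto the carrier's stud: press it straight down until the catches click, and keep pressing so that the cap squeezes the rubber washer under it well down. Finish while still holding the cap pressed down firmly; do not let go or lift off, and leave the other things on the bench alone.

Things in the scene. Friction and masses are not known exactly. Their poses are not given: they have to be found in the camera images.
- carrier (a joint): Place of the aluminium jig carrier along its rail, m, + towards the detent end; free from 0 to 0.155. It starts at 0 to 0.05; the station is at 0.120, where a sprung ball in the rail's side drops between two ribs on the carrier. 70 mm across the rail, 100 along it, 0.7 kg. Friction about 2 N; into or out of the detent takes about 6 to 8 N, and the ball draws it in over the last 4 to 5 mm.
- rail: Fixed dark steel rail bed with two low aluminium guides, 380 mm long (along its own y), 90 mm wide (x), bed 12 mm and guides 24 mm high, end stops 36 mm high. Origin: centre of its underside, on the bench. The carrier moves along the rail's own +y. The detent housing, 32 mm high, stands on its +x side.
- detent_point (a point): The sprung detent ball on the rail's +x side (axes as the rail): with the carrier at the station, the stud stands abreast of it, 43 mm from it in the rail's -x direction.
- push_tab (a point): Centre of the top edge of the carrier's upright push tab at its rear end; moves with the carrier, axes as the rail. The tab is a plate 36 mm across the rail and 8 mm thick along it, standing 35 mm above the carrier's top (top edge about 70 mm above the bench). Push its rear (-y) face towards the rail's +y.
- stud_seat (a point): On the steel stud's axis at the top of the unsqueezed rubber washer round its foot, about 47 mm above the bench; axes as the rail, moves with the carrier; 56 mm ahead (+y) of the push tab. The stud is 22 mm thick and stands 20 mm above the washer, its nose tapering to 11 mm over the last 7; four sprung balls stick out 3.5 mm, 9 mm above the washer.
- seal (a joint): How far the rubber washer (36 mm across) under the cap is squeezed, m: 0 free, 0.004 fully squeezed. It takes 1.5 N to start and about 2.5 N more per mm (about 11 N in full).
- cap: The snap cap to fit, grey plastic, about 35 g, mouth down: round skirt 38 mm across, 29 high, and on it a round knob 24 across, 26 high (55 in all). Origin: centre of the open mouth, z up its axis. Mouth 25 mm wide, lip 4 deep, wider within. It meets the stud's balls 12 mm above the washer; passing them takes 11 to 17 N, then it clicks, the force drops and it is drawn down to the washer.
- cap_wide: Bystander, wrong cap: grey plastic, low and wide, 56 mm across, 22 mm high, no knob. Origin: centre of its underside.
- cap_slim: Bystander, wrong cap: grey plastic, slim plain round one, 26 mm across, 46 mm high, no skirt. Origin: centre of its underside.
- spray: Bystander: white bottle 60 mm across, 160 mm high. Origin: centre of its underside.
- tape: Bystander: roll of paper tape lying flat, 90 mm across, 24 mm high. Origin: centre of its underside.
- driver: Bystander: black-handled screwdriver lying on the bench. Origin: under its middle.
- bin: Bystander: open white bin 90 x 130 mm, 60 mm high. Origin: centre of its underside.
- carton: Bystander: small carton 70 x 60 mm, 90 mm high. Origin: centre of its underside.

How it is judged:
By the outcome, as a careful person would: the job done as asked, in the order asked, and still so for the second after the job is handed in, while the arm keeps its last pose, push and grip.
It also fails if it takes over 53 s, if anything falls off the work surface, if the arm or the gripper's body presses on something with over 40 N, if the wrist force passes 120 N, or if a joint passes its speed limit or range.

## Robot

A 6-joint arm with a two-finger parallel gripper is mounted at the origin on the work surface. World frame = base frame: x ahead of the robot, y to its left, z up, the work surface at z = 0. Lengths are in m, angles in rad, forces in N, time in s.
With the tool pointing down it reaches from about 0.4 to 0.825 m from the base axis. Payload 7 kg.
Tool frame: the origin (TCP) lies on the mounting face of the last link; the fingertips stand 178 mm ahead of it and the grasp point (between the pads) lies arm.grip_depth ahead of it (arm.grip_depth is the distance from the TCP to the grasp point, in m); z points along the fingers, y is the direction in which the jaws open and shut (so a half turn about z gives the same grasp; the last joint's range is limited). The gripper opens to 88 mm and grips with 3 to 60 N. Pads are 19 mm wide; open, the fingers measure 130 mm over their backs; the gripper's body (78 mm by 193 mm) begins 47 mm behind the grasp point.
Start: joints at [1.593, 0.359, 0.012, 0, -1.224, -0.288], TCP at [0.177, 0.651, 0.405] pointing down, gripper open.
Joint ranges: [-3.07, 3.07], [-1.43, 2.12], [-1.02, 1.25], [-3.03, 1.67], [-3.05, -0], [-3.03, 3.03]. Speed limits (rad/s): [2.39, 2.39, 3.01, 3.14, 3.14, 3.14].

## Interface

Orientations are given as [roll, pitch, yaw] about the fixed x, y, z axes, in that order (R = Rz(yaw) Ry(pitch) Rx(roll)).
In Python, from station import arm gives the robot as it stands.
- The arm moves only by the tool carry_out, never from a script. Its argument "targets" is a list that holds one entry, the list of rows, each a list of 7 numbers: the turn, a rotation vector about the tool's x, y, z in units of 8 degrees (1.0 is 8 degrees), then the shift along the tool's x, y, z in units of 2.5 cm (1.0 is 2.5 cm), then the opening, from -1 (shut) to 1 (fully open). A call has 1 to 20 rows; each row shifts and turns the commanded pose from where the row before left it, along the tool's axes as they then stand; what a row does not reach is not made up. A row lasts 1/8 s, in which the tool goes at most 62.5 mm and 10.7 degrees, less where a joint would pass 70% of its speed; a pose out of reach is approached as far as the arm can. A call with a number of a shift or a turn outside -1 to 1 is refused whole. A call with a gripper value outside its range is refused whole. The fingers move at their own pace and stop on an object; "squeeze" is the grip in N (left out, the last holds). Time passes only in rows, so rows that do not move let the fingers close. It gives the time, the measured TCP pose, the force and the opening at its end, in the units of the state.
- arm.get_state(): the state, without advancing time (a new reading comes with each control period).
- arm.grab_frame(name): name is "side" or "top" or "wrist"; returns (picture, depth): 400x640x3 uint8, red, green, blue; 400x640 float32, m along the optical axis (not along the pixel's ray), 0 where there is no reading.
- arm.camera_model(name): a dict with "camera_matrix" (3x3 intrinsics, pixels), "world_from_camera" (4x4, takes a point from camera to world coordinates). Camera axes: x right, y down, z forward; pixel columns grow to the right and rows downward; lengths in m; the calibration is good to about 2 mm. A picture is of the moment at which its call begins: read the wrist's pose just before it. camera_model takes no time and is no camera call; for the wrist camera it gives the pose at the moment of the call.
- arm.job_done(): hands the job in, once; it reports no verdict.
Trained networks look in the newest picture that a camera, given by its name, has taken for a name from the list of things; names that differ only in an ending like _2 or _b are one class to them, and where a whole thing is asked for, a point or a joint stands for the part that bears it (a point fixed in the world has none). Each returns a list of dicts, best first, with "conf" (0 to 1); they miss things now and then, are a little off and sometimes report something else, mostly with a low value. They report only what shows in the picture. A call takes as long as a camera call.
- arm.spot_in(camera, query): "point" ([row, column] in pixels, amid what is visible of it).
- arm.landmark_of(camera, query): "point" ([row, column] in pixels: a listed point, or the origin of a listed thing).
The state is a dict: "t": time; "q": joint angles; "qd": joint speeds; "joint_efforts": joint torques, N m; "eef_pos": TCP position; "ee_rot": TCP orientation; "force": force on the tool from outside, world axes, zero at the start; "moment": the same for the moment, N m; "width": finger opening in m.
Only numpy, scipy, OpenCV 4.12 (cv2) and the standard library are available. Lean on these libraries where they do the work, as an engineer would, in place of code of your own. Each camera call takes 0.05 s, during which the arm holds its last target.

## Working session

There is one attempt and no reset: what is moved stays moved. The work goes in short steps, Python scripts to look and compute and a tool call to move; the robot and the scene stay as the last step left them, time stands still between calls to the robot, and variables do not carry over. Pictures are saved under pics/ and viewed, and the job is handed in when it is done.

Besides the shell and the picture viewer there is one more tool, called after "Emit:" as name(argument=value, ...) on one line, values as JSON. carry_out: Moves the arm, as the interface text tells. Its arguments: {"type":"object","properties":{"targets":{"type":"array"},"squeeze":{"type":"number"}},"required":["targets"]}

```bash
mkdir -p pics; ls
cat > h.py <<'E'
import numpy as np, cv2
from station import arm
def save(n,f):
    p,d=arm.grab_frame(n); cv2.imwrite(f'pics/{f}.png',p[:,:,::-1]); np.save(f'pics/{f}.npy',d); return p,d
def ray(n,px):
    m=arm.camera_model(n);K=np.array(m["camera_matrix"]);T=np.array(m["world_from_camera"])
    d=np.linalg.inv(K)@[px[1],px[0],1.]
    return T,d
def dep(n,px,d,r=1):
    T,v=ray(n,px);i,j=int(round(px[0])),int(round(px[1]))
    w=d[max(i-r,0):i+r+1,max(j-r,0):j+r+1];w=w[w>0]
    if len(w)==0:return None
    return (T@np.append(v*np.median(w),1))[:3]
def atz(n,px,z):
    T,v=ray(n,px);o=T[:3,3];w=T[:3,:3]@v
    return o+w*(z-o[2])/w[2]
E
python3 - <<'E'
from h import *
np.set_printoptions(precision=4,suppress=True)
print(arm.grip_depth,arm.get_state())
Z=dict(rail=0,detent_point=.025,push_tab=.07,stud_seat=.047,cap=0,cap_wide=0,cap_slim=0,spray=0,tape=0,driver=0,bin=0,carton=0)
for c in("top","side"):
    p,d=save(c,c+"0")
    for q in Z:
        for r in arm.landmark_of(c,q)[:2]:
            print(c,q,round(r["conf"],2),np.round(r["point"],1),atz(c,r["point"],Z[q]),dep(c,r["point"],d))
E
```

```text
pics
0.1593 {'t': 0.0, 'q': array([ 1.5931,  0.3593,  0.0111, -0.0004, -1.2241, -0.2881]), 'qd': array([ 0.0011, -0.0004, -0.0001, -0.0009,  0.0009, -0.001 ]), 'joint_efforts': array([ -0.0022, -58.2724,  29.3054,   6.9975,   0.0068,  -0.0002]), 'eef_pos': array([0.1773, 0.6511, 0.4038]), 'ee_rot': array([ 3.14  , -0.0001, -0.2659]), 'force': array([ 0.3172, -0.8723, -0.1678]), 'moment': array([-0.0406,  0.0138, -0.0423]), 'width': 0.08779642730984409}
top rail 0.7 [190.8 316.6] [ 0.6358 -0.0175  0.    ] [ 0.6292 -0.0182  0.0649]
top detent_point 0.58 [177.6 295.2] [0.6758 0.0522 0.025 ] [0.6757 0.0522 0.0255]
top detent_point 0.54 [193.6 317.5] [ 0.6242 -0.0208  0.025 ] [ 0.6203 -0.0212  0.066 ]
top push_tab 0.65 [192.9 337.2] [ 0.6227 -0.083   0.07  ] [ 0.6283 -0.085   0.012 ]
top push_tab 0.46 [146.8 290.7] [0.7681 0.0652 0.07  ] [0.764  0.0637 0.0903]
top stud_seat 0.87 [193.5 316.8] [ 0.6224 -0.0188  0.047 ] [ 0.6205 -0.019   0.0665]
top cap 0.48 [252.7 260.6] [0.4313 0.1631 0.    ] [0.4334 0.156  0.0528]
top cap_wide 0.52 [251.3 319.3] [ 0.4377 -0.0283  0.    ] [ 0.4385 -0.0284
[... 822 characters left out ...]
 [327.6 343.1] [0.4258 0.1619 0.    ] [0.4192 0.1726 0.0139]
side cap_wide 0.65 [268.3 384.7] [ 0.4421 -0.0285  0.    ] [ 0.4319 -0.0056  0.0203]
side cap_slim 0.61 [240.2 407. ] [ 0.4473 -0.153   0.    ] [ 0.4457 -0.1488  0.0031]
side spray 0.96 [308.  167.5] [0.7247 0.3148 0.    ] [0.7039 0.3244 0.02  ]
side spray 0.29 [391.1 185.1] [0.5537 0.4038 0.    ] [ 0.5543  0.4035 -0.0009]
side tape 0.88 [395.  187.9] [0.545  0.4054 0.    ] [0.5447 0.4055 0.0004]
side driver 0.57 [181.9 421.6] [ 0.5433 -0.4673  0.    ] [ 0.5358 -0.4462  0.0107]
side bin 0.89 [200.8 297.9] [ 0.7827 -0.1528  0.    ] [ 0.7462 -0.1093  0.0318]
side carton 0.73 [237.2 240.7] [0.7833 0.0685 0.    ] [0.7564 0.0906 0.0234]
```

Run:
```python
import cv2
a=cv2.imread('pics/top0.png');b=cv2.imread('pics/side0.png')
cv2.imwrite('pics/topc.png',cv2.resize(a[120:280,200:400],None,fx=4,fy=3.7))
cv2.imwrite('pics/topc.png',cv2.resize(a[130:270,220:400],None,fx=4,fy=4))
```

```text
(no output)
```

View pics/topc.png

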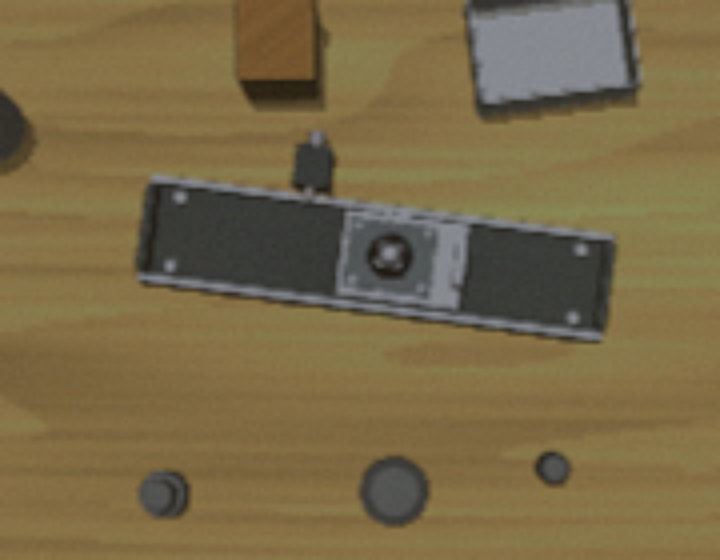

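View pics/side0.png

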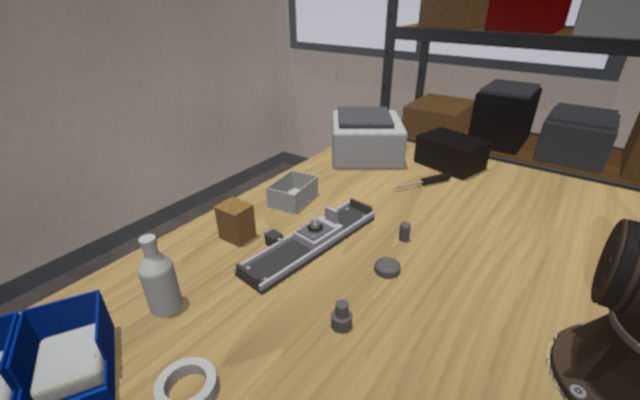

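```bash
cat >> h.py <<'E'
def cloud(n,d):
    m=arm.camera_model(n);K=np.array(m["camera_matrix"]);T=np.array(m["world_from_camera"])
    v,u=np.mgrid[0:d.shape[0],0:d.shape[1]]
    P=np.stack([(u-K[0,2])/K[0,0]*d,(v-K[1,2])/K[1,1]*d,d],-1)@T[:3,:3].T+T[:3,3]
    P[d<=0]=np.nan
    return P
E
python3 - <<'E'
from h import *
np.set_printoptions(precision=4,suppress=True)
d=np.load('pics/top0.npy');P=cloud('top',d)
m=(P[...,2]>.007)&(P[...,0]>.53)&(P[...,0]<.74)&(abs(P[...,1])<.25)
n,l,s,c=cv2.connectedComponentsWithStats(m.astype(np.uint8))
k=1+np.argmax(s[1:,4]);print(s[1:])
Q=P[l==k]
# drop detent: fit by guides
print(cv2.minAreaRect(Q[:,:2].astype(np.float32)))
for lo,hi in((.008,.017),(.019,.03),(.031,.04),(.042,.075)):
    q=Q[(Q[:,2]>lo)&(Q[:,2]<hi)];c=q.mean(0);w=np.linalg.svd(q[:,:2]-c[:2],full_matrices=False)[2][0]
    print(lo,len(q),c,np.arctan2(-w[0],w[1]))
q=Q[(Q[:,2]>.042)];print(q[np.argsort(q[:,1])][:60])
for n,x,y in(('cap',.432,.16),):
    q=P[(np.hypot(P[...,0]-x,P[...,1]-y)<.04)&(P[...,2]>.008)]
    t=q[q[:,2]>.045];print(len(q),q.mean(0),len(t),t.mean(0),t.min(0),t.max(0))
E
```

```text
[[ 267  161    1    1    1]
 [ 306  161    1    1    1]
 [ 361  161    1    1    1]
 [ 253  163  121   53 3290]
 [ 353  162    1    1    1]
 [ 257  164    1    1    1]
 [ 330  164    1    1    1]
 [ 258  166    1    1    1]
 [ 260  166    2    2    2]
 [ 267  166    1    1    1]
 [ 324  166    1    1    1]
 [ 376  166    1    1    1]
 [ 241  168    1    1    1]
 [ 262  169    1    1    1]
 [ 273  168    1    1    1]
 [ 380  168    1    1    1]
 [ 254  171    2    2    2]
 [ 283  170    1    1    1]
 [ 288  170    1    1    1]
 [ 350  171    1    1    1]
 [ 354  170    1    1    1]
 [ 368  171    1    1    1]
 [ 264  172    1    1    1]
 [ 271  172    1    1    1]
 [ 333  172    1    1    1]
 [ 356  173    2    2    2]
 [ 371  172    1    1    1]
 [ 239  174    1    1    1]
 [ 244  174    1    1    1]
 [ 341  175    1    1    1]
 [ 363  174    1    1    1]
 [ 380  175    1    1    1]
 [ 318  176    1    1    1]
 [ 360  177    1    1    1]
 [ 248  179    1    1    1]
 [ 334  179    1    1    1]
 [ 355  179    2    2    2]
 [ 373  178    1    1    1]
 [ 237  180    1    1    1]
 [ 243  
[... 2737 characters left out ...]
.0421]
 [ 0.5926 -0.0452  0.0423]
 [ 0.5956 -0.0452  0.0446]
 [ 0.5989 -0.0451  0.0433]
 [ 0.6148 -0.045   0.0445]
 [ 0.6182 -0.045   0.0427]
 [ 0.6214 -0.045   0.0432]
 [ 0.631  -0.0449  0.0434]
 [ 0.5893 -0.042   0.0431]
 [ 0.5957 -0.042   0.0435]
 [ 0.6149 -0.0418  0.0432]
 [ 0.6214 -0.0418  0.0426]
 [ 0.6052 -0.0387  0.0441]
 [ 0.6118 -0.0386  0.0423]
 [ 0.6246 -0.0385  0.0427]
 [ 0.6277 -0.0385  0.0433]
 [ 0.6374 -0.0384  0.0428]
 [ 0.6204 -0.0354  0.0528]
 [ 0.624  -0.0353  0.0488]
 [ 0.6308 -0.0353  0.0442]
 [ 0.5924 -0.0324  0.0434]
 [ 0.5988 -0.0324  0.0428]
 [ 0.6018 -0.0323  0.0464]]
124 [0.4312 0.16   0.0386] 49 [0.4304 0.1619 0.0553] [0.42   0.1512 0.0496] [0.4419 0.1735 0.0602]
```

Emit:
carry_out(targets=[[[0,0,1,0,0,0,-1],[0,0,1,0,0,0,-1],[0,0,1,0,0,0,-1],[0,0,1,0,0,0,-1],[0,0,1,0,0,0,-1],[0,0,1,0,0,0,-1],[0,0,1,0,0,0,-1],[0,0,1,0,0,0,-1],[0,0,1,0,0,0,-1],[0,0,1,0,0,0,-1],[0,0,0.22,0.98,-0.718,0,-1],[0,0,0,0.98,-0.718,0,-1],[0,0,0,0.98,-0.718,0,-1],[0,0,0,0.98,-0.718,0,-1],[0,0,0,0.98,-0.718,0,-1],[0,0,0,0.98,-0.718,0,-1],[0,0,0,0.98,-0.718,0,-1],[0,0,0,0.98,-0.718,0,-1],[0,0,0,0.98,-0.718,0,-1],[0,0,0,0.98,-0.718,0,-1]]], squeeze=30)

```text
t: 3.8
eef_pos: [0.3272, 0.3851, 0.4048]
ee_rot: [-3.141, 0.0, -1.693]
force: [1.1, 0.2, 0.6]
width: 0.0003
```

Emit:
carry_out(targets=[[[0,0,0,0.98,-0.718,0,-1],[0,0,0,0.98,-0.718,0,-1],[0,0,0,0.98,-0.718,0,-1],[0,0,0,0.98,-0.718,0,-1],[0,0,0,0.98,-0.718,0,-1],[0,0,0,0.98,-0.718,0,-1],[0,0,0,0.98,-0.718,0,-1],[0,0,0,0.98,-0.718,0,-1],[0,0,0,0.98,-0.718,0,-1],[0,0,0,0.98,-0.718,0,-1],[0,0,0,0.98,-0.718,0,-1],[0,0,0,0.98,-0.718,0,-1],[0,0,0,0.98,-0.718,0,-1],[0,0,0,0.98,-0.718,0.3,-1],[0,0,0,0.98,-0.718,0.8,-1],[0,0,0,0.98,-0.718,0.8,-1],[0,0,0,0.98,-0.718,0.8,-1],[0,0,0,0.98,-0.718,0.8,-1],[0,0,0,0.98,-0.718,0.6,-1],[0,0,0,0,0,0,-1]]])

```text
t: 6.3
eef_pos: [0.6081, -0.119, 0.3003]
ee_rot: [3.139, -0.001, -1.695]
force: [-1.1, -0.1, -0.7]
width: 0.0006
```

Run:
```python
from h import *
np.set_printoptions(precision=4,suppress=True)
p,d=save("wrist","w1")
for q,z in(("push_tab",.07),("stud_seat",.047),("detent_point",.025),("rail",0)):
    for r in arm.landmark_of("wrist",q)[:2]:
        print(q,round(r["conf"],2),np.round(r["point"],1),atz("wrist",r["point"],z),dep("wrist",r["point"],d))
```

```text
stud_seat 0.49 [327.2 317.6] [ 0.6228 -0.0142  0.047 ] [ 0.6054 -0.1398  0.2173]
rail 0.67 [300.1 318.1] [ 0.6235 -0.0097  0.    ] [ 0.6086 -0.1173  0.1713]
```

View pics/w1.png

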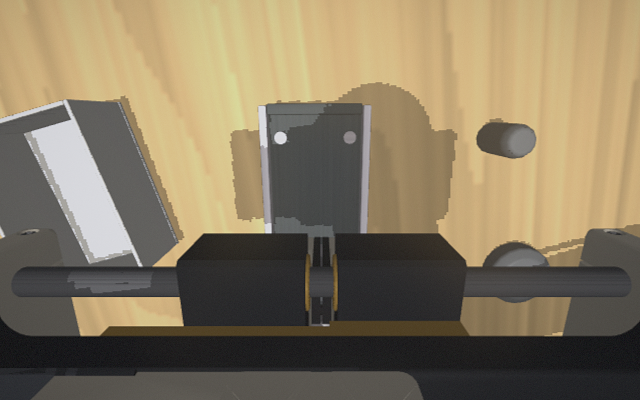

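Emit:
carry_out(targets=[[[0,0,0,0,0,0.6,-1],[0,0,0,0,0,0.6,-1],[0,0,0,0,0,0.6,-1],[0,0,0,0,0,0.6,-1],[0,0,0,0,0,0.6,-1],[0,0,0,0,0,0,-1],[0,0,0,-0.4,0,0,-1],[0,0,0,-0.4,0,0,-1],[0,0,0,-0.3,0,0,-1],[0,0,0,-0.3,0,0,-1],[0,0,0,-0.3,0,0,-1],[0,0,0,-0.3,0,0,-1],[0,0,0,-0.3,0,0,-1],[0,0,0,-0.3,0,0,-1],[0,0,0,-0.2,0,0,-1],[0,0,0,-0.2,0,0,-1],[0,0,0,0,0,0,-1]]])

```text
t: 8.68
eef_pos: [0.6174, -0.0419, 0.2269]
ee_rot: [3.141, 0.0, -1.693]
force: [0.8, -0.0, 0.4]
width: 0.0003
```

```bash
cat > meas.py <<'E'
from h import *
import sys
np.set_printoptions(precision=4,suppress=True)
u=np.array([.125,.992])
print(arm.get_state()['eef_pos'],arm.get_state()['force'])
for c in("side","top"):
    p,d=save(c,c+sys.argv[1])
    for q,z in(("push_tab",.07),("stud_seat",.047),("detent_point",.025)):
        for r in arm.landmark_of(c,q)[:2]:
            w=atz(c,r["point"],z)
            print(c,q,round(r["conf"],2),np.round(r["point"],1),w,dep(c,r["point"],d),'along',round(w[:2]@u,4))
E
python3 meas.py 1
```

```text
[ 0.6174 -0.0419  0.2269] [ 0.8272 -0.0133  0.3821]
side push_tab 0.81 [214.5 314.2] [ 0.6308 -0.0285  0.07  ] [ 0.6324 -0.0306  0.0684] along 0.0506
side push_tab 0.53 [244.4 314.5] [0.56   0.0654 0.07  ] [0.5915 0.0242 0.0323] along 0.1349
side stud_seat 0.69 [235.5 302.1] [0.622  0.0291 0.047 ] [0.6196 0.032  0.0496] along 0.1067
side detent_point 0.58 [240.2 277.4] [0.6769 0.052  0.025 ] [0.6777 0.0512 0.0242] along 0.1362
```

Emit:
carry_out(targets=[[[0,0,0,-0.2,0,0,-1],[0,0,0,-0.2,0,0,-1],[0,0,0,-0.2,0,0,-1],[0,0,0,-0.1,0,0,-1],[0,0,0,-0.1,0,0,-1]]])

```text
t: 9.7
eef_pos: [0.62, -0.0221, 0.2271]
ee_rot: [-3.141, 0.0, -1.693]
force: [0.5, -0.5, -0.4]
width: 0.0006
```

Emit:
carry_out(targets=[[[0,0,0,-0.06,0,0,-1],[0,0,0,0,0,0,-1]]])

```text
t: 9.95
eef_pos: [0.6202, -0.0207, 0.2272]
ee_rot: [-3.141, 0.0, -1.692]
force: [0.5, 0.4, -0.0]
width: 0.0004
```

Emit:
carry_out(targets=[[[0,0,0,-0.06,0,0,-1],[0,0,0,0,0,0,-1]]])

```text
t: 10.2
eef_pos: [0.6203, -0.0195, 0.2271]
ee_rot: [-3.142, 0.0, -1.693]
force: [0.1, 0.3, 0.2]
width: 0.0006
```

```bash
python3 meas.py 2; python3 -c "
import cv2
a=cv2.imread('pics/side2.png')[190:300,220:400];cv2.imwrite('pics/s2c.png',cv2.resize(a,None,fx=4,fy=4,interpolation=cv2.INTER_CUBIC))"
```

```text
[ 0.6203 -0.0195  0.2271] [0.1261 0.2762 0.2399]
side push_tab 0.95 [221.  308.5] [0.6245 0.0014 0.07  ] [ 0.6269 -0.0016  0.0675] along 0.0795
side push_tab 0.35 [270.7 386.8] [0.4006 0.0545 0.07  ] [ 0.4259 -0.0039  0.0179] along 0.1041
side stud_seat 0.74 [238.2 293.8] [0.6305 0.0479 0.047 ] [0.6215 0.0582 0.0565] along 0.1264
side stud_seat 0.72 [391.9 188. ] [0.5159 0.4167 0.047 ] [0.549  0.4021 0.0001] along 0.4779
side detent_point 0.89 [238.7 279. ] [0.6778 0.0454 0.025 ] [0.6676 0.0561 0.0353] along 0.1298
top push_tab 0.7 [163.1 217.8] [0.7139 0.2949 0.07  ] [0.7112 0.2909 0.0869] along 0.3818
top stud_seat 0.32 [191.4 318.9] [ 0.6292 -0.0254  0.047 ] [ 0.5852 -0.0284  0.4886] along 0.0535
```

View pics/s2c.png

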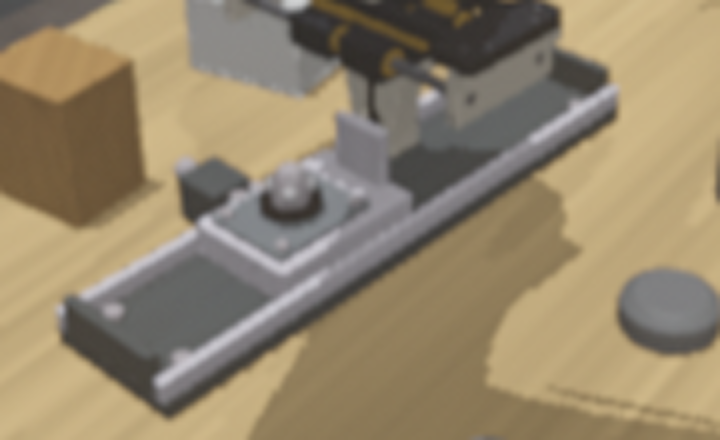

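Emit:
carry_out(targets=[[[0,0,0,-0.06,0,0,-1],[0,0,0,-0.06,0,0,-1]]])

```text
t: 10.85
eef_pos: [0.6206, -0.0176, 0.2272]
ee_rot: [3.141, -0.002, -1.693]
force: [1.3, -8.6, -0.1]
width: 0.0002
```

Emit:
carry_out(targets=[[[0,0,0,-0.05,0,0,-1]]])

```text
t: 10.98
eef_pos: [0.6207, -0.0163, 0.2272]
ee_rot: [3.141, -0.002, -1.693]
force: [1.0, -6.5, -0.0]
width: 0.0003
```

Emit:
carry_out(targets=[[[0,0,0,-0.05,0,0,-1]]])

```text
t: 11.1
eef_pos: [0.6209, -0.0149, 0.2272]
ee_rot: [3.141, -0.001, -1.693]
force: [0.2, -4.9, -1.0]
width: 0.0005
```

```bash
python3 meas.py 3 | grep -v top
```

```text
[ 0.6209 -0.0149  0.2272] [ 0.2361 -4.9065 -0.9956]
side push_tab 0.63 [220.3 308.1] [ 0.6271 -0.0004  0.07  ] [ 0.6281 -0.0017  0.069 ] along 0.078
side stud_seat 0.81 [238.9 296.1] [0.6246 0.0471 0.047 ] [0.6234 0.0485 0.0483] along 0.1248
side detent_point 0.63 [242.2 280.9] [0.6652 0.0533 0.025 ] [0.6517 0.0675 0.0389] along 0.1361
side detent_point 0.5 [221.5 307.1] [ 0.6699 -0.0504  0.025 ] [0.6274 0.0029 0.0684] along 0.0338
```

Emit:
carry_out(targets=[[[0,0,0,-0.05,0,0,-1]]])

```text
t: 11.62
eef_pos: [0.6211, -0.0128, 0.2272]
ee_rot: [3.142, 0.0, -1.693]
force: [-1.1, -2.8, 0.3]
width: 0.0005
```

Emit:
carry_out(targets=[[[0,0,0,-0.05,0,0,-1]]])

```text
t: 11.75
eef_pos: [0.6212, -0.0113, 0.2271]
ee_rot: [-3.142, 0.0, -1.693]
force: [-0.6, -0.6, 1.2]
width: 0.0007
```

```bash
python3 meas.py 4 | grep -v top;python3 -c "
import cv2
a=cv2.imread('pics/side4.png')[190:300,220:400];cv2.imwrite('pics/s4c.png',cv2.resize(a,None,fx=4,fy=4,interpolation=cv2.INTER_CUBIC))"
```

```text
[ 0.6212 -0.0113  0.2271] [-0.6227 -0.5963  1.1543]
side push_tab 0.81 [221.2 304.9] [0.6306 0.0068 0.07  ] [0.6319 0.0053 0.0688] along 0.0856
side push_tab 0.46 [325.1 340.9] [0.3984 0.2134 0.07  ] [0.4225 0.1749 0.0202] along 0.2615
side stud_seat 0.81 [242.1 291.3] [0.6256 0.0625 0.047 ] [0.6237 0.0646 0.049 ] along 0.1402
side detent_point 0.69 [222.9 307.6] [ 0.665 -0.046  0.025] [0.6229 0.007  0.0684] along 0.0375
side detent_point 0.62 [239.4 278.9] [0.6762 0.0476 0.025 ] [0.6673 0.0568 0.0339] along 0.1318
```

View pics/s4c.png

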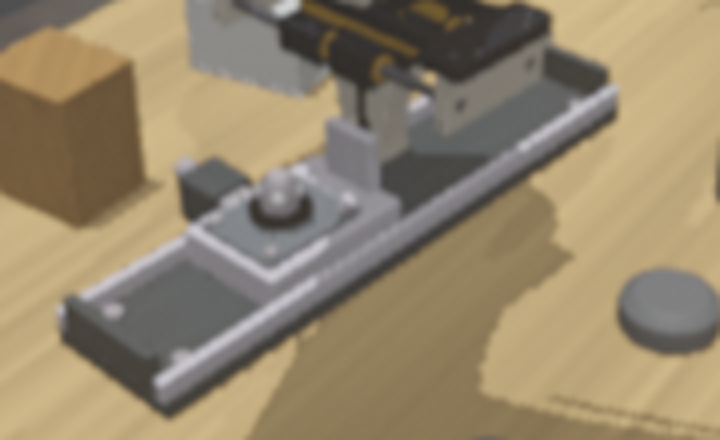

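Emit:
carry_out(targets=[[[0,0,0,0.5,0,0,-1],[0,0,0,0.8,0,0,-1],[0,0,0,0,0,-0.8,-1],[0,0,0,0,0,-0.9,-1],[0,0,0,0,0,-0.9,-1],[0,0,0,0.8,0.9,-0.9,-1],[0,0,0,0.8,0.9,0,-1],[0,0,0,0.8,0.9,0,-1],[0,0,0,0.8,0.9,0,-1],[0,0,0,0,0,0,-1]]])

```text
t: 13.4
eef_pos: [0.5163, -0.1143, 0.315]
ee_rot: [3.141, 0.0, -1.695]
force: [0.6, 1.0, 0.7]
width: 0.0004
```

```bash
python3 meas.py 5 ;python3 -c "
import cv2
a=cv2.imread('pics/top5.png')[130:270,220:400];cv2.imwrite('pics/t5c.png',cv2.resize(a,None,fx=4,fy=4,interpolation=cv2.INTER_CUBIC))"
```

```text
[ 0.5163 -0.1143  0.315 ] [0.5801 1.0307 0.6551]
side push_tab 0.7 [224.8 308.1] [0.6157 0.0144 0.07  ] [0.621  0.0077 0.0644] along 0.0913
side stud_seat 0.74 [241.5 291. ] [0.6275 0.0611 0.047 ] [0.6245 0.0645 0.0502] along 0.1391
side detent_point 0.92 [242.8 280.8] [0.6638 0.0552 0.025 ] [0.6484 0.0714 0.0409] along 0.1378
side detent_point 0.16 [201.3 294. ] [ 0.7609 -0.1105  0.025 ] [ 0.746  -0.0932  0.0378] along -0.0145
top push_tab 0.75 [188.3 309.4] [0.6364 0.0044 0.07  ] [0.6362 0.0043 0.0716] along 0.0839
top stud_seat 0.71 [189.7 287.3] [0.6337 0.0756 0.047 ] [0.6335 0.0754 0.0494] along 0.1542
top detent_point 0.64 [178.5 294.4] [0.6728 0.0548 0.025 ] [0.6729 0.0549 0.0241] along 0.1385
```

View pics/t5c.png

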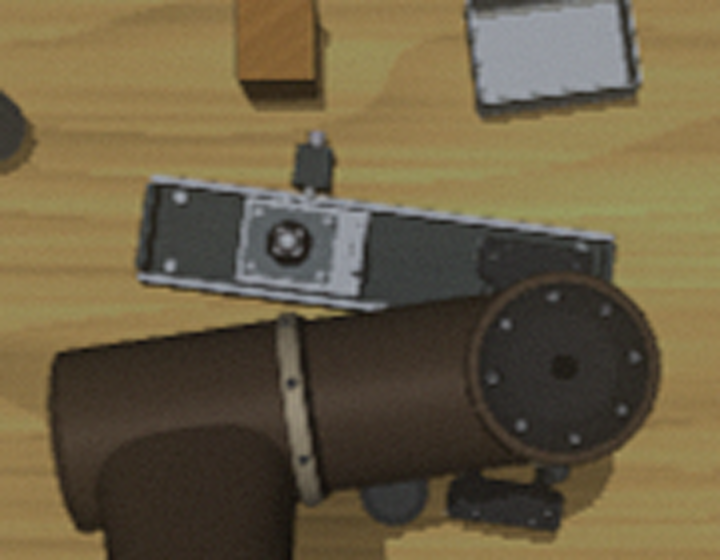

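Run:
```python
from h import *
np.set_printoptions(precision=4,suppress=True)
u=np.array([.127,.992]);v=np.array([.992,-.127])
for f in('top0','top5'):
    P=cloud('top',np.load(f'pics/{f}.npy'))
    q=P[(P[...,2]>.030)&(P[...,2]<.08)&(P[...,0]>.57)&(P[...,0]<.70)&(P[...,1]>-.1)&(P[...,1]<.12)]
    a=q[:,:2]@u;b=q[:,:2]@v
    i=abs(b-.616)<.03
    h=q[:,2]; 
    car=i&(h<.042); print(f,'carrier top',np.percentile(a[car],[1,2,98,99]),'b',np.percentile(b[(h<.042)],[2,98]))
    tab=i&(h>.062)&(a<np.percentile(a[car],35)); print(' tab',a[tab].mean(),a[tab].min(),a[tab].max(),tab.sum())
    st=i&(h>.055)&(a>np.percentile(a[car],35)); print(' stud',a[st].mean(),b[st].mean(),st.sum(),h[st].max(), 'xy',q[st].mean(0))
for n,px,z in(('ball',(177.5,297.5),.026),('stud5',(190.,292.2),.066),('stud0',(193.7,317.5),.066)):
    w=atz('top',px,z);print(n,w,w[:2]@u,w[:2]@v)
a=cv2.imread('pics/top5.png')[165:210,270:325];cv2.imwrite('pics/t5d.png',cv2.resize(a,None,fx=13,fy=13,interpolation=cv2.INTER_CUBIC))
a=cv2.imread('pics/side5.png')[195:275,240:330];cv2.imwrite('pics/s5d.png',cv2.resize(a,None,fx=7,fy=7,interpolation=cv2.INTER_CUBIC))
```

```text
top0 carrier top [0.0034 0.005  0.0994 0.1003] b [0.5845 0.6843]
 tab 0.005322767661996416 0.001419946015249969 0.009243349128585952 30
 stud 0.061145268574012375 0.6181878685854936 44 0.0717014328599348 xy [ 0.6209 -0.0179  0.0635]
top5 carrier top [0.0829 0.0853 0.1804 0.1814] b [0.5834 0.6833]
 tab 0.08632811857594806 0.08261494948698815 0.09018108579212161 31
 stud 0.1415712490983315 0.6183681497390396 50 0.07110787324910883 xy [0.6313 0.0619 0.0627]
ball [0.676  0.0447 0.026 ] 0.1302087136017047 0.6649331093864358
stud5 [0.631  0.0586 0.066 ] 0.1383038589257586 0.6184698332202598
stud0 [ 0.62   -0.0212  0.066 ] 0.057727383242929704 0.6177081939839976
```

View pics/t5d.png

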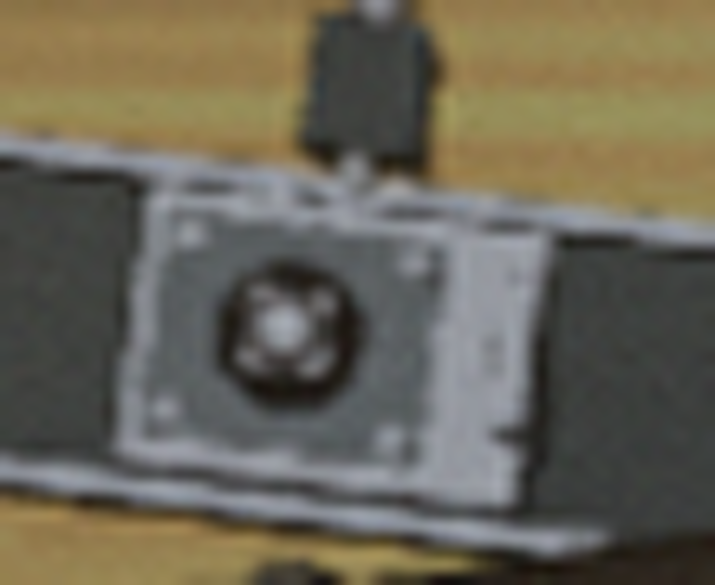

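View pics/s5d.png

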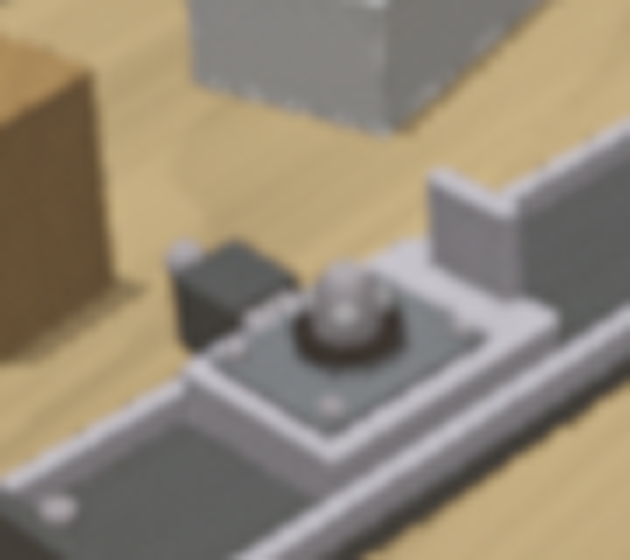

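Run:
```python
from h import *
np.set_printoptions(precision=4,suppress=True)
u=np.array([.127,.992]);v=np.array([.992,-.127])
for f in('top0','top5'):
    P=cloud('top',np.load(f'pics/{f}.npy'))
    q=P[(P[...,2]>.026)&(P[...,2]<.042)&(P[...,0]>.67)&(P[...,0]<.73)&(P[...,1]>-.0)&(P[...,1]<.12)]
    a=q[:,:2]@u;b=q[:,:2]@v;i=b>.667
    print(f,'housing',i.sum(),a[i].mean(),np.median(a[i]),a[i].min(),a[i].max(),b[i].min(),b[i].max())
    P1=P.reshape(-1,3);P1=P1[np.isfinite(P1[:,0])];a=P1[:,:2]@u;b=P1[:,:2]@v
    i=(P1[:,2]>.008)&(abs(b-.617)<.04);aa=a[i&(a<.25)&(a>-.2)];print('rail ext',np.percentile(aa,[.5,1,99,99.5]))
    for lo in(1,):
        i=(P1[:,2]>.028)&(P1[:,2]<.045)&(abs(b-.617)<.04)&(a>.19)&(a<.3);print('front stop',a[i].min() if i.any() else 0,a[i].max() if i.any() else 0)
# registration in side
g=[cv2.imread(f'pics/side{k}.png',0) for k in range(6)]
# washer/stud+plate template from side5
for k in(4,5):
    pass
x0,y0,w,h=282,225,24,26
T=g[5][y0:y0+h,x0:x0+w]
for k in range(6):
    r=cv2.matchTemplate(g[k],T,cv2.TM_CCOEFF_NORMED);_,s,_,l=cv2.minMaxLoc(r)
    x,y=l;dx=0.5*(r[y,x-1]-r[y,x+1])/(r[y,x-1]-2*r[y,x]+r[y,x+1]);dy=0.5*(r[y-1,x]-r[y+1,x])/(r[y-1,x]-2*r[y,x]+r[y+1,x])
    px=(y+dy+13,x+dx+12);wd=atz('side',px,.05);print(k,round(s,3),px,wd,wd[:2]@u)
```

```text
top0 housing 107 0.13307410934385633 0.1330588459518215 0.11868945835089581 0.14835834599087838 0.6672671409664002 0.7127459726769712
rail ext [-0.1163 -0.1146  0.2461  0.2476]
front stop 0.20899517506440674 0.2643044700885872
top5 housing 104 0.13341368653143174 0.13346210660372287 0.11898092197226434 0.1481446791487237 0.6673091329751988 0.712339839472155
rail ext [-0.1145 -0.1114  0.2471  0.2487]
front stop 0.19424000093788857 0.26463498179768186
0 0.925 (np.float32(223.08444), np.float32(318.61227)) [ 0.6193 -0.0297  0.05  ] 0.04922166136037929
1 0.877 (np.float32(232.21167), np.float32(303.82315)) [0.6241 0.0201 0.05  ] 0.09917271789713243
2 0.902 (np.float32(236.44563), np.float32(296.8087)) [0.6265 0.0421 0.05  ] 0.12135360861997357
3 0.902 (np.float32(237.31097), np.float32(295.34296)) [0.627  0.0466 0.05  ] 0.125843921124392
4 0.917 (np.float32(238.01637), np.float32(294.04022)) [0.6277 0.0503 0.05  ] 0.1296418923028394
5 1.0 (np.float32(237.9836), np.float32(294.02847)) [0.6278 0.0502 0.05  ] 0.12957314922251884
```

Emit:
carry_out(targets=[[[0,0,0,-0.89,-0.525,0,-1],[0,0,0,-0.89,-0.525,0,-1],[0,0,0,-0.89,-0.525,0,-1],[0,0,0,-0.89,-0.525,0,-1],[0,0,0,-0.89,-0.525,0,-1],[0,0,0,-0.89,-0.525,0,-1],[0,0,0,-0.89,-0.525,0,-1],[0,0,0,0,0,0.8,-1],[0,0,0,0,0,0.8,-1],[0,0,0,0,0,0.7,-1],[0,0,0,0,0,0,-1],[0,0,0,0,0,0,-1]]])

```text
t: 15.3
eef_pos: [0.6288, 0.0312, 0.2577]
ee_rot: [-3.141, 0.0, -1.693]
force: [-0.3, -0.0, 0.3]
width: 0.0004
```

Run:
```python
from h import *
p,d=save('side','side6');s=arm.get_state();print(s['eef_pos'],s['force'])
cv2.imwrite('pics/s6d.png',cv2.resize(p[180:280,230:340,::-1],None,fx=6,fy=6,interpolation=cv2.INTER_CUBIC))
```

```text
[0.62883485 0.0312017  0.25802675] [-0.2660772  -0.4835597   0.06256665]
```

View pics/s6d.png

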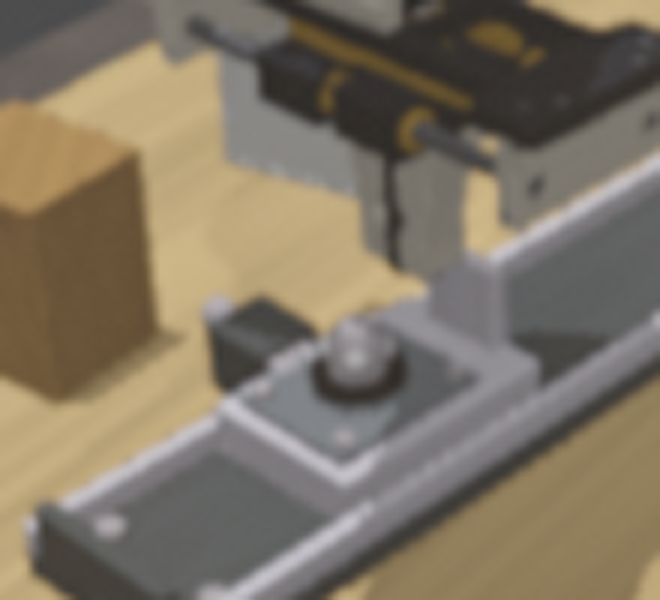

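Emit:
carry_out(targets=[[[0,0,0,0.08,0.08,0,-1],[0,0,0,0,0,0.3,-1],[0,0,0,0,0,0.3,-1],[0,0,0,0,0,0.25,-1],[0,0,0,0,0,0.2,-1],[0,0,0,0,0,0,-1]]])

```text
t: 16.1
eef_pos: [0.626, 0.0293, 0.2302]
ee_rot: [3.141, -0.0, -1.693]
force: [-0.3, -0.1, 0.2]
width: 0.0005
```

```bash
cat > reg.py <<'E'
from h import *
import sys
np.set_printoptions(precision=4,suppress=True)
s=arm.get_state();print(s['eef_pos'],s['force'],'tcp along',s['eef_pos'][:2]@[.127,.992])
p,d=save('side','side'+sys.argv[1])
g=cv2.cvtColor(p,cv2.COLOR_RGB2GRAY)
T0=cv2.imread('pics/side5.png',0)
def m(x0,y0,w,h):
    r=cv2.matchTemplate(g,T0[y0:y0+h,x0:x0+w],cv2.TM_CCOEFF_NORMED);_,sc,_,l=cv2.minMaxLoc(r);x,y=l
    dx=0.5*(r[y,x-1]-r[y,x+1])/(r[y,x-1]-2*r[y,x]+r[y,x+1]);dy=0.5*(r[y-1,x]-r[y+1,x])/(r[y-1,x]-2*r[y,x]+r[y+1,x])
    a=atz('side',(y+dy+h/2,x+dx+w/2),.045)[:2]@[.127,.992];b=atz('side',(y0+h/2,x0+w/2),.045)[:2]@[.127,.992]
    return round(a-b,4),round(sc,3)
print('disp rel side5: stud',m(282,225,24,26),'plate front-left corner',m(262,238,40,26))
cv2.imwrite(f'pics/s{sys.argv[1]}d.png',cv2.resize(p[180:280,230:340,::-1],None,fx=6,fy=6,interpolation=cv2.INTER_CUBIC))
E
python3 reg.py 7
```

```text
[0.626  0.0293 0.2302] [-0.336  -0.1496  0.2142] tcp along 0.10859355502380508
disp rel side5: stud (np.float64(-1.6184), 0.764) plate front-left corner (np.float64(-0.0), 0.928)
```

View pics/s7d.png

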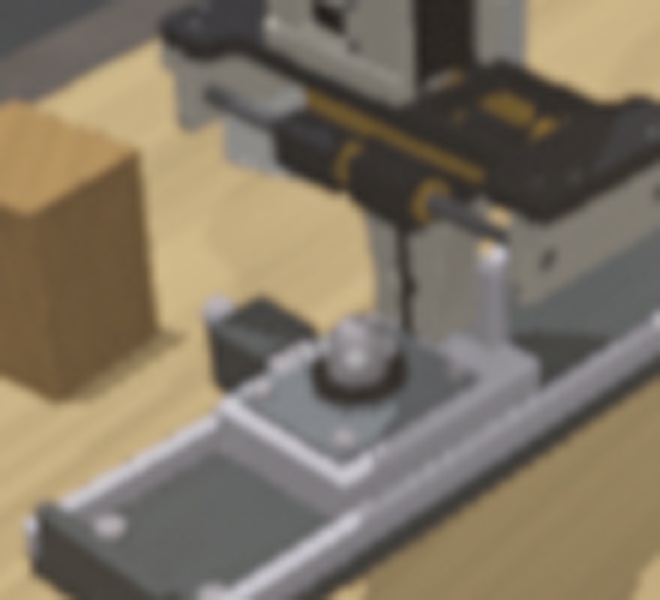

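Emit:
carry_out(targets=[[[0,0,0,0.08,0,0,-1],[0,0,0,0.05,0,0,-1]]])

```text
t: 16.4
eef_pos: [0.6258, 0.026, 0.2312]
ee_rot: [-3.141, 0.0, -1.693]
force: [0.0, 0.3, -0.2]
width: 0.0007
```

Emit:
carry_out(targets=[[[0,0,0,0.05,0,0,-1]]])

```text
t: 16.52
eef_pos: [0.6256, 0.0248, 0.2311]
ee_rot: [-3.141, 0.0, -1.693]
force: [-0.7, -0.2, -0.2]
width: 0.0003
```

Emit:
carry_out(targets=[[[0,0,0,0.05,0,0,-1]]])

```text
t: 16.65
eef_pos: [0.6254, 0.0235, 0.231]
ee_rot: [-3.142, 0.0, -1.693]
force: [0.1, -0.2, -0.2]
width: 0.0006
```

Emit:
carry_out(targets=[[[0,0,0,0.05,0,0,-1]]])

```text
t: 16.77
eef_pos: [0.6253, 0.0223, 0.2309]
ee_rot: [-3.142, 0.0, -1.693]
force: [-0.2, -0.1, -0.2]
width: 0.0008
```

Emit:
carry_out(targets=[[[0,0,0,0.05,0,0,-1]]])

```text
t: 16.9
eef_pos: [0.6251, 0.0211, 0.2309]
ee_rot: [3.142, -0.0, -1.693]
force: [-0.5, -0.2, -0.1]
width: 0.0004
```

Emit:
carry_out(targets=[[[0,0,0,0.05,0,0,-1]]])

```text
t: 17.02
eef_pos: [0.625, 0.0198, 0.2309]
ee_rot: [3.142, -0.0, -1.693]
force: [0.1, 0.3, 0.2]
width: 0.0004
```

Emit:
carry_out(targets=[[[0,0,0,0.05,0,0,-1]]])

```text
t: 17.15
eef_pos: [0.6249, 0.0192, 0.2309]
ee_rot: [-3.141, 0.001, -1.693]
force: [-0.3, 5.8, -0.3]
width: 0.0006
```

```bash
python3 reg.py 8
```

```text
[0.6249 0.0192 0.2309] [-0.3283  5.8384 -0.2534] tcp along 0.09839473796746524
disp rel side5: stud (np.float64(-1.7112), 0.762) plate front-left corner (np.float64(-0.0003), 0.938)
```

Emit:
carry_out(targets=[[[0,0,0,0.05,0,0,-1]]])

```text
t: 17.32
eef_pos: [0.6247, 0.0179, 0.2309]
ee_rot: [-3.141, 0.001, -1.692]
force: [-0.8, 4.3, -0.4]
width: 0.0009
```

```bash
python3 reg.py 9
```

```text
[0.6247 0.0179 0.2309] [-0.8183  4.3351 -0.4418] tcp along 0.09709115258387159
disp rel side5: stud (np.float64(-0.2209), 0.763) plate front-left corner (np.float64(-0.0012), 0.916)
```

Emit:
carry_out(targets=[[[0,0,0,0.05,0,0,-1]]])

```text
t: 17.5
eef_pos: [0.6246, 0.0162, 0.2309]
ee_rot: [-3.142, -0.0, -1.693]
force: [-0.2, 1.8, 0.2]
width: 0.0005
```

```bash
python3 reg.py 10
```

```text
[0.6246 0.0162 0.2309] [-0.1768  1.8147  0.1712] tcp along 0.09540520901922073
disp rel side5: stud (np.float64(-0.2234), 0.759) plate front-left corner (np.float64(-0.003), 0.901)
```

Emit:
carry_out(targets=[[[0,0,0,0.04,0,0,-1]]])

```text
t: 17.68
eef_pos: [0.6244, 0.0149, 0.2309]
ee_rot: [3.141, -0.0, -1.693]
force: [0.3, 0.3, -0.3]
width: 0.0001
```

```bash
python3 reg.py 11
```

```text
[0.6244 0.0149 0.2309] [ 0.3456  0.3094 -0.299 ] tcp along 0.0940650916729566
disp rel side5: stud (np.float64(-1.7252), 0.76) plate front-left corner (np.float64(-0.004), 0.887)
```

Emit:
carry_out(targets=[[[0,0,0,0.03,0,0,-1]]])

```text
t: 17.85
eef_pos: [0.6243, 0.0141, 0.2309]
ee_rot: [3.142, -0.0, -1.693]
force: [0.2, -0.2, 0.8]
width: 0.0004
```

```bash
python3 reg.py 12
```

```text
[0.6243 0.0141 0.2309] [ 0.1872 -0.2195  0.8061] tcp along 0.0932782566709882
disp rel side5: stud (np.float64(-0.2261), 0.76) plate front-left corner (np.float64(-0.0049), 0.88)
```

Emit:
carry_out(targets=[[[0,0,0,0.03,0,0,-1]]])

```text
t: 18.02
eef_pos: [0.6242, 0.0135, 0.2309]
ee_rot: [3.142, -0.0, -1.693]
force: [0.6, -0.4, -0.1]
width: 0.0003
```

Emit:
carry_out(targets=[[[0,0,0,0.03,0,0,-1]]])

```text
t: 18.15
eef_pos: [0.6241, 0.0128, 0.2309]
ee_rot: [3.142, -0.0, -1.693]
force: [0.3, 0.3, 0.1]
width: 0.0003
```

```bash
python3 reg.py 13
```

```text
[0.6241 0.0128 0.2309] [0.3244 0.3205 0.099 ] tcp along 0.09200289604310953
disp rel side5: stud (np.float64(-1.7394), 0.757) plate front-left corner (np.float64(-0.0085), 0.814)
```

Emit:
carry_out(targets=[[[0,0,0,0,0,-0.6,-1],[0,0,0,0,0,-0.8,-1],[0,0,0,0,0,-0.9,-1],[0,0,0,0,0,-0.9,-1],[0,0,0,-0.548,0.932,-0.6,-1],[0,0,0,-0.548,0.932,0,0.5],[0,0,0,-0.548,0.932,0,0.5],[0,0,0,-0.548,0.932,0,0.5],[0,0,0,-0.548,0.932,0,0.5],[0,0,0,-0.548,0.932,0,0.5],[0,0,0,-0.548,0.932,0,0.5],[0,0,0,-0.548,0.932,0,0.5],[0,0,0,-0.548,0.932,0,0.5],[0,0,0,0,0,0,0.5],[0,0,0,0,0,0,0.5]]])

```text
t: 20.08
eef_pos: [0.4312, 0.161, 0.3268]
ee_rot: [-3.141, 0.001, -1.692]
force: [1.1, 0.9, -0.7]
width: 0.0659
```

```bash
python3 reg.py 14
python3 - <<'E'
from h import *
np.set_printoptions(precision=4,suppress=True)
u=np.array([.127,.992]);v=np.array([.992,-.127])
p,d=save('top','top14')
P=cloud('top',d)
q=P[(P[...,2]>.030)&(P[...,2]<.08)&(P[...,0]>.57)&(P[...,0]<.70)&(P[...,1]>-.1)&(P[...,1]<.12)]
a=q[:,:2]@u;b=q[:,:2]@v;h=q[:,2];i=abs(b-.616)<.03
car=i&(h<.042);print(np.percentile(a[car],[1,2,98,99]))
tab=i&(h>.062)&(a<np.percentile(a[car],35));print('tab',a[tab].mean())
st=i&(h>.055)&(a>np.percentile(a[car],35)); print(' stud',a[st].mean(),b[st].mean(),st.sum(),'xy',q[st].mean(0))
for qn in('stud_seat','detent_point'):
    for c,zz in(('top',0),('side',0)):
        for r in arm.landmark_of(c,qn)[:1]:
            w=atz(c,r['point'],.047 if qn[0]=='s' else .025);print(c,qn,r['conf'],w,w[:2]@u)
p,d=save('wrist','w14');m=arm.camera_model('wrist')
for r in arm.landmark_of('wrist','cap')[:2]: print('cap',r['conf'],r['point'],atz('wrist',r['point'],0))
cv2.imwrite('pics/t14d.png',cv2.resize(cv2.imread('pics/top14.png')[165:210,270:325],None,fx=13,fy=13,interpolation=cv2.INTER_CUBIC))
E
```

```text
[0.4312 0.161  0.3268] [ 1.1221  0.9318 -0.7485] tcp along 0.2144868385725115
disp rel side5: stud (np.float64(-0.0092), 0.976) plate front-left corner (np.float64(-0.0085), 0.873)
[0.0734 0.0763 0.1717 0.1721]
tab 0.07693743198612644
 stud 0.1326981094981793 0.6179669029334974 46 xy [0.6298 0.0531 0.0628]
top stud_seat 0.97 [0.6291 0.0525 0.047 ] 0.13199551856802347
side stud_seat 0.96 [0.6267 0.0574 0.047 ] 0.13648797483472994
top detent_point 0.89 [0.6738 0.0509 0.025 ] 0.13607970917747186
side detent_point 0.66 [0.6708 0.0582 0.025 ] 0.14297163537329263
cap 0.93 [190.9, 320.3] [0.431  0.1617 0.    ]
```

View pics/t14d.png

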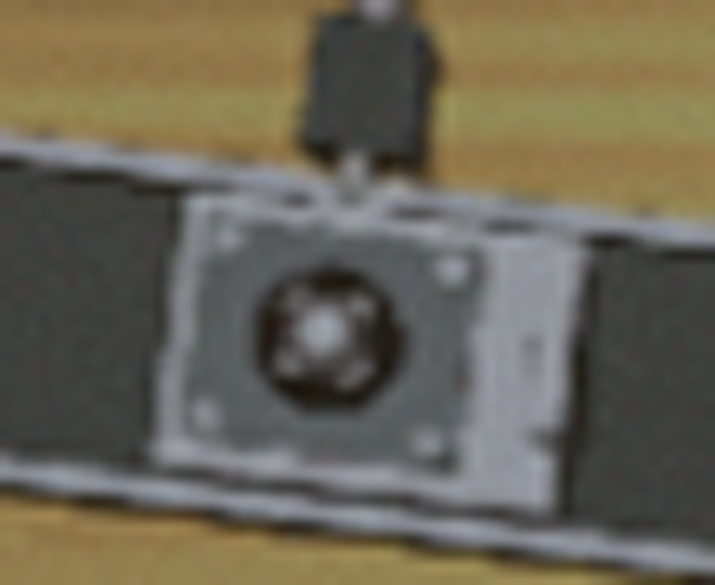

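View pics/w14.png

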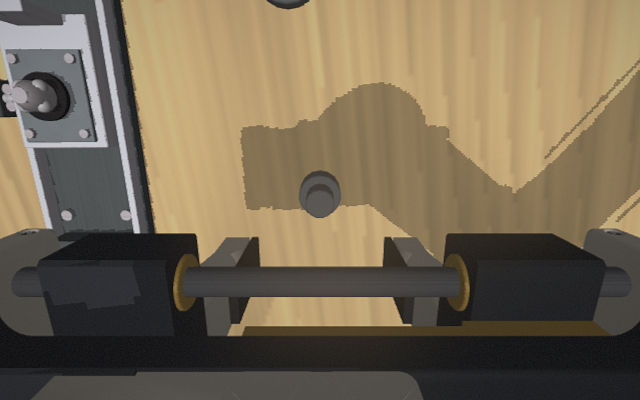

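Emit:
carry_out(targets=[[[0,0,0,0,0,0.8,0.5],[0,0,0,0,0,0.9,0.5],[0,0,0,0,0,0.9,0.5],[0,0,0,0,0,0.9,0.5],[0,0,0,0,0,0.7,0.5],[0,0,0,0,0,0.4,0.5],[0,0,0,0,0,0.09,0.5],[0,0,0,0,0,0,0.5]]])

```text
t: 21.48
eef_pos: [0.4312, 0.161, 0.209]
ee_rot: [-3.141, 0.0, -1.693]
force: [-0.6, 0.2, 1.0]
width: 0.0659
```

Emit:
carry_out(targets=[[[0,0,0,0,0,0,-1],[0,0,0,0,0,0,-1],[0,0,0,0,0,0,-1],[0,0,0,0,0,0,-1],[0,0,0,0,0,0,-1],[0,0,0,0,0,0,-1]]], squeeze=55)

```text
t: 22.22
eef_pos: [0.431, 0.1609, 0.2087]
ee_rot: [-3.142, 0.0, -1.693]
force: [-0.3, 0.2, 1.2]
width: 0.0225
```

Run:
```python
from h import *
p,d=save('side','s15');s=arm.get_state();print(s['eef_pos'],s['force'],s['width'])
cv2.imwrite('pics/s15d.png',cv2.resize(p[250:350,280:410,::-1],None,fx=6,fy=6,interpolation=cv2.INTER_CUBIC))
```

```text
[0.43102429 0.16091424 0.20870204] [-1.00674563  0.25789773  0.69478992] 0.02321486091611821
```

View pics/s15d.png

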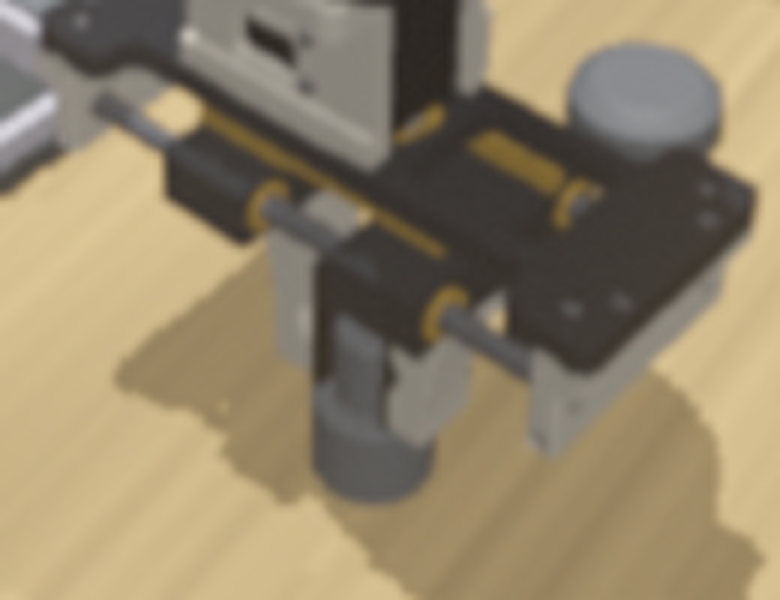

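Emit:
carry_out(targets=[[[0,0,0,0,0,-0.5,-1],[0,0,0,0,0,-0.9,-1],[0,0,0,0,0,-0.9,-1],[0,0,0,0,0,-0.9,-1],[0,0,0,0.367,-0.934,-0.2,-1],[0,0,0,0.367,-0.934,0,-1],[0,0,0,0.367,-0.934,0,-1],[0,0,0,0.367,-0.934,0,-1],[0,0,0,0.367,-0.934,0,-1],[0,0,0,0.367,-0.934,0,-1],[0,0,0,0.367,-0.934,0,-1],[0,0,0,0.367,-0.934,0,-1],[0,0,0,0.367,-0.934,0,-1],[0,0,0,0,0,0,-1],[0,0,0,0,0,0,-1]]])

```text
t: 24.15
eef_pos: [0.6291, 0.0533, 0.2939]
ee_rot: [3.141, -0.0, -1.693]
force: [-1.0, 0.3, -0.2]
width: 0.0229
```

Run:
```python
from h import *
np.set_printoptions(precision=4,suppress=True)
p,d=save('side','s16');s=arm.get_state();print(s['eef_pos'],s['force'],s['width'])
for q,z in(('cap',s['eef_pos'][2]-.209),('stud_seat',.047)):
    for r in arm.landmark_of('side',q)[:2]: print(q,r['conf'],r['point'],atz('side',r['point'],z),dep('side',r['point'],d))
cv2.imwrite('pics/s16d.png',cv2.resize(p[180:280,230:350,::-1],None,fx=6,fy=6,interpolation=cv2.INTER_CUBIC))
```

```text
[0.629  0.0535 0.294 ] [ 0.1992 -0.4075 -0.9113] 0.022928621856613412
cap 0.62 [223.2, 289.5] [0.6381 0.0506 0.085 ] [0.621  0.0698 0.1014]
stud_seat 0.75 [239.6, 293.5] [0.6276 0.0525 0.047 ] [0.6237 0.0569 0.0511]
```

View pics/s16d.png

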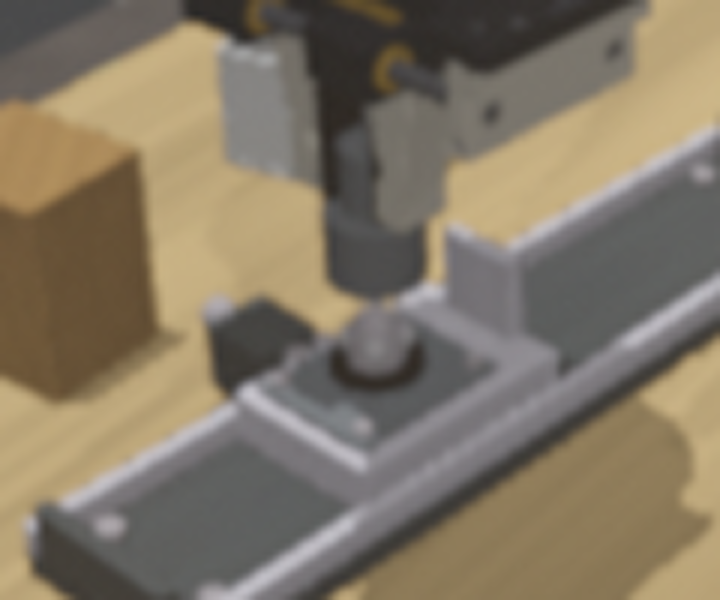

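Emit:
carry_out(targets=[[[0,0,0,0,0,0.3,-1],[0,0,0,0,0,0.3,-1],[0,0,0,0,0,0.3,-1],[0,0,0,0,0,0,-1]]])

```text
t: 24.8
eef_pos: [0.6298, 0.0534, 0.2707]
ee_rot: [-3.141, -0.0, -1.692]
force: [2.2, -1.0, -1.0]
width: 0.0227
```

Emit:
carry_out(targets=[[[0,0,0,0,0,0.05,-1],[0,0,0,0,0,0.05,-1]]])

```text
t: 25.05
eef_pos: [0.6299, 0.0533, 0.269]
ee_rot: [-3.14, 0.0, -1.693]
force: [0.7, -0.8, 5.0]
width: 0.0229
```

Emit:
carry_out(targets=[[[0,0,0,0,0,0.05,-1],[0,0,0,0,0,0.05,-1]]])

```text
t: 25.3
eef_pos: [0.6305, 0.0534, 0.268]
ee_rot: [-3.138, 0.0, -1.692]
force: [2.2, -1.8, 11.2]
width: 0.0229
```

Emit:
carry_out(targets=[[[0,0,0,0,0,0.06,-1],[0,0,0,0,0,0.06,-1]]])

```text
t: 25.55
eef_pos: [0.6311, 0.0533, 0.2662]
ee_rot: [-3.136, 0.001, -1.691]
force: [0.8, -1.3, 14.9]
width: 0.0233
```

Emit:
carry_out(targets=[[[0,0,0,0,0,0.06,-1],[0,0,0,0,0,0.06,-1]]])

```text
t: 25.8
eef_pos: [0.6304, 0.0532, 0.2614]
ee_rot: [-3.138, 0.001, -1.692]
force: [5.6, -2.6, 0.7]
width: 0.0229
```

Emit:
carry_out(targets=[[[0,0,0,0,0,0.06,-1],[0,0,0,0,0,0.06,-1]]])

```text
t: 26.05
eef_pos: [0.6304, 0.0532, 0.2569]
ee_rot: [-3.14, 0.0, -1.693]
force: [6.2, -3.3, -1.0]
width: 0.0227
```

Emit:
carry_out(targets=[[[0,0,0,0,0,0.06,-1],[0,0,0,0,0,0.06,-1]]])

```text
t: 26.3
eef_pos: [0.6304, 0.053, 0.2547]
ee_rot: [-3.139, -0.0, -1.692]
force: [3.8, -3.3, 4.6]
width: 0.0233
```

Emit:
carry_out(targets=[[[0,0,0,0,0,0.06,-1],[0,0,0,0,0,0.06,-1]]])

```text
t: 26.55
eef_pos: [0.6305, 0.053, 0.2525]
ee_rot: [-3.139, -0.0, -1.692]
force: [2.9, -4.0, 10.1]
width: 0.0228
```

Emit:
carry_out(targets=[[[0,0,0,0.02,-0.01,0.04,-1],[0,0,0,0.02,0,0.04,-1]]])

```text
t: 26.8
eef_pos: [0.6305, 0.0525, 0.2514]
ee_rot: [-3.139, 0.001, -1.692]
force: [-2.2, 1.2, 20.4]
width: 0.0228
```

Emit:
carry_out(targets=[[[0,0,0,0,0,0.02,-1],[0,0,0,0,0,0,-1],[0,0,0,0,0,0,-1]]])

```text
t: 27.18
eef_pos: [0.6304, 0.0526, 0.2515]
ee_rot: [-3.138, 0.001, -1.692]
force: [-3.2, 0.8, 18.2]
width: 0.0228
```

Run:
```python
from h import *
np.set_printoptions(precision=4,suppress=True)
p,d=save('side','s17');s=arm.get_state();print(s['eef_pos'],s['force'],s['moment'],s['width'])
cv2.imwrite('pics/s17d.png',cv2.resize(p[180:280,230:350,::-1],None,fx=6,fy=6,interpolation=cv2.INTER_CUBIC))
g=cv2.cvtColor(p,cv2.COLOR_RGB2GRAY);T0=cv2.imread('pics/side14.png',0)
x0,y0,w,h=256,240,42,28
r=cv2.matchTemplate(g,T0[y0:y0+h,x0:x0+w],cv2.TM_CCOEFF_NORMED);print(cv2.minMaxLoc(r)[1],cv2.minMaxLoc(r)[3],(x0,y0))
```

```text
[0.6305 0.0526 0.2514] [-1.8742  0.3946 18.8858] [0.0123 0.9475 0.0602] 0.022748565144399654
0.8870686292648315 (256, 240) (256, 240)
```

View pics/s17d.png

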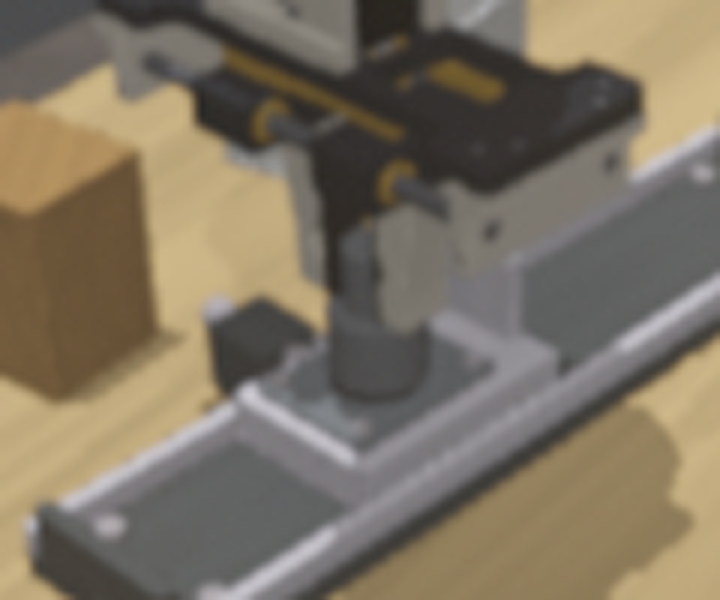

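```bash
python3 -c "
from station import arm
print(arm.get_state()['force']);print(arm.job_done())"
```

```text
[-1.87423381  0.39464605 18.88580705]
the job is handed in; nothing more can be done
None
```

The carrier is in the station detent and the cap is snapped onto its stud. The arm was still gripping the cap and pressing down with about 19 N when I handed in at about 27 s.

**Carrier:** My first push went too far. The carrier dropped into the detent without my noticing, and I pushed it about 8 mm out the far side. Camera and depth checks showed the overshoot, so I pushed it back from the front of the tab until it snapped in again. From the top camera, the stud is then within about 1 mm of the detent along the rail. Single readings of these points from the trained networks varied by several mm. In the last side picture the carrier had not moved, to within a pixel.

**Cap:** I picked it up by the knob and pressed it straight down. The force rose to about 15 N, fell to about 1 N at the click, then climbed through the washer from about 5 to 10 to 19 N. A full squeeze takes about 11 N. At the end the sideways force was about 2 N.

**A mismatch:** The tool went down about 18.6 mm after first touching the balls, against about 16 mm expected. I put the difference down to a little slip of the knob in the grip and arm flex, but did not check it. The last side picture shows the cap sitting down on the carrier.

The arm did not touch the other things on the bench on purpose, and no picture or force reading suggested it had. I did not check each one at the end.

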